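# Bring the red-tipped slip bottle to the front of the glaze carousel and hold it there

## Task

Throw the brake lever of the carousel from the red notch into the middle notch, marked green, so that the turntable runs free, and leave it there. Then take the wooden bar handle on top and turn the turntable until the squeeze bottle with the red nozzle stands right behind the white arrow at the front of the base, without pushing on the bottles and pots, and leave the other things on the counter alone. Finish while still gripping the handle, holding the turntable still there so that I can get at the bottle.

Things in the scene. Friction and masses are not known exactly. Their poses are not given: they have to be found in the camera images.
- carousel: fixed wooden disc 224 mm across, 14 mm high. Origin under its centre on the counter, on the turntable's axis; z up; its front is its own -x side, where a tongue carries the white arrow (137 mm from the axis). At its right (-y) a fan-shaped plate 14 mm high carries the brake lever; a red, a green and a yellow strip, from front to back, mark its three notches.
- turntable: pale wooden disc, 250 mm across, top 36 mm above the counter, that turns endlessly either way about the carousel's vertical axis. Origin on the axis, 18 mm above the counter; z up. Its own -x axis points to the red-tipped bottle: with the bottle at the front its axes are parallel to the carousel's. With the brake off it has light friction (0.06 N m) and stays where it is left; braked it does not turn by hand.
- handle: dark wooden bar fixed on top of the turntable's steel column (14 mm thick, 18 mm at its head): 24 mm wide (own x), 110 mm long (own y), 24 mm high, edges rounded; origin at the centre of its underside, 170 mm above the counter (top 194 mm); axes as the turntable's. The bar lies across the direction to the red-tipped bottle.
- slip_bottle: the wanted bottle: white squeeze bottle with a red nozzle, 41 mm diameter, 112 mm high (its tip 148 mm above the counter), fixed in its seat on the turntable, its centre 84 mm from the axis; origin at the centre of its foot, 36 mm above the counter
- water_pot: speckled glazed pot, 68 mm diameter, 63 mm high, fixed in its seat on the turntable, its centre 84 mm from the axis; origin at the centre of its foot, 36 mm above the counter
- blue_jar: jar with a blue lid, 50 mm diameter, 75 mm high, fixed in its seat on the turntable, its centre 84 mm from the axis; origin at the centre of its foot, 36 mm above the counter
- slip_pot: squat pale pot, 67 mm diameter, 34 mm high, fixed in its seat on the turntable, its centre 84 mm from the axis; origin at the centre of its foot, 36 mm above the counter
- yellow_jar: jar with a yellow lid, 50 mm diameter, 75 mm high, fixed in its seat on the turntable, its centre 84 mm from the axis; origin at the centre of its foot, 36 mm above the counter
- brake_lever (a joint): angle of the brake lever about its vertical pivot, growing counter-clockwise seen from above: 0 in the red notch (brake on; starts here), 0.6 in the green notch (turntable free), 1.2 in the yellow notch (light drag). A sprung ball drops into each notch with about 0.02 rad of play; a few newtons at the knob lift it out; between notches the lever stays where it is left.
- lever_pivot (a point): on the pivot axis of the brake lever, 45 mm above the counter, 146.5 mm from the turntable's axis
- lever_knob (a point): middle height of the grip of the black upright knob at the lever's end: a vertical cylinder 22 mm across, gripped between 54 and 90 mm above the counter (top 94 mm, this point 72 mm), 95 mm from the pivot axis; the lever arm below it is 14 mm wide, its top 44 mm above the counter.
- green_notch (a point): middle of the green strip on the plate, 100 mm from the pivot axis, 15 mm above the counter: with the lever in the green notch the knob stands above it (5 mm nearer to the pivot)
- brayer: bystander: clear acrylic hand roller with wire grip, about 145 x 140 x 28 mm, lying to the left; origin at the centre of its underside
- masking_tape: bystander: roll of beige masking tape, 96 mm across, 25 mm high, lying to the left; origin at the centre of its underside
- texture_pad: bystander: small brown texture pad, 72 x 55 x 9 mm, lying to the right; origin at the centre of its underside
- clay_lump: bystander: pale lump of leather-hard clay, 36 x 52 x 20 mm, lying to the left; origin at the centre of its underside
- slate_rib: bystander: dark oval hardwood rib, 58 x 92 x 7 mm, lying to the right; origin at the centre of its underside
- green_bowl: bystander: green speckled bowl, 125 mm across, 69 mm high, standing to the left; origin at the centre of its underside
- loop_tool_a: bystander: loop tool with brown handle, 177 mm long, lying to the right; origin at the centre of its underside

How it is judged:
By the outcome, as a careful person would: the job done as asked, in the order asked, and still so for the second after the job is handed in, while the arm keeps its last pose, push and grip.
It also fails if it takes over 72 s, if anything falls off the work surface, if the arm or the gripper's body presses on something with over 40 N, if the wrist force passes 120 N, or if a joint passes its speed limit or range.

## Robot

A 6-joint arm with a two-finger parallel gripper is mounted at the origin on a cart in front of the work surface, level with it; the furniture and walls round the work are solid. World frame = base frame: x ahead of the robot, y to its left, z up, the work surface at z = 0. Lengths are in m, angles in rad, forces in N, time in s.
With the tool pointing down it reaches from about 0.375 to 0.75 m from the base axis. Payload 9 kg.
Tool frame: the origin (TCP) lies midway between the tips of the shut fingers; the grasp point (between the pads) lies 19 mm behind it; x points along the fingers, y is the direction in which the jaws open and shut, and the axes are right-handed (so a half turn about x gives the same grasp; the last joint's range is limited). The gripper opens to 85 mm and grips with 20 to 120 N. Pads are 22 mm wide; open, the fingers measure 114 mm over their backs; the gripper's body (76 mm by 85 mm) begins 54 mm behind the grasp point. The pads swing forward as they close: fully open they stand 13 mm farther back than shut.
Start: joints at [0.892, 0.104, 0.097, 1.564, 0, 1.353], TCP at [0.267, 0.537, 0.231] pointing down, gripper open.
Joint ranges: [-2.99, 2.99], [-0.84, 1.86], [-1.1, 1.16], [-1.84, 2.11], [-1.51, 1.56], [-3.14, 3.14]. Speed limits (rad/s): [2.22, 2.22, 2.57, 3.14, 3.14, 3.14].

## Interface

Orientations are given as [roll, pitch, yaw] about the fixed x, y, z axes, in that order (R = Rz(yaw) Ry(pitch) Rx(roll)).
In Python, from rig import ctrl, read_camera, get_calibration gives the robot as it stands. The module is installed in compiled form; this text tells all that it offers.
- The arm moves only by the tool apply_moves, never from a script. Its argument "deltas" is a list of rows, each an object with "offset": the shift along the world's x, y, z in m, a list of three; "twist": the turn about the world's z in rad. A call has 1 to 10 rows; each row shifts and turns the pose as measured when the row begins; what a row does not reach is not made up. A row lasts 1/10 s, in which the tool goes at most 50 mm and 8.59 degrees, less where a joint would pass 70% of its speed; a pose out of reach is approached as far as the arm can. A call is refused whole if a number of a shift passes 0.05 or a number of a turn 0.15, either way. A call with a gripper value outside its range is refused whole. "jaw" is the finger opening in m, from 0 to 0.0854, set as the call begins (left out, the last holds). The fingers move at their own pace and stop on an object; "force" is the grip in N (left out, the last holds). Time passes only in rows, so rows that do not move let the fingers close. It gives the time, the measured TCP pose, the force and the opening at its end, in the units of the state.
- ctrl.observe(): the state, without advancing time (a new reading comes with each control period).
- read_camera(name): name is "scene" or "top" or "wrist"; returns the picture (420x560x3 uint8, red, green, blue); there is no depth.
- get_calibration(name): a dict with "camera_matrix" (3x3 intrinsics, pixels), "extrinsics" (4x4, takes a point from world to camera coordinates); the wrist camera has in their place "mount" (4x4, takes a point from camera to tool coordinates, whose origin is the TCP and whose axes are the tool frame's). Camera axes: x right, y up, looking along -z (the intrinsics and any distortion apply to the point x, -y, -z); pixel columns grow to the right and rows downward; lengths in m; the calibration is good to about 2 mm. A picture is of the moment at which its call begins: read the wrist's pose just before it. get_calibration takes no time and is no camera call.
- ctrl.finish_job(): hands the job in, once; it reports no verdict.
The state is a dict: "t": time; "q": joint angles; "joint_velocities": joint speeds; "joint_efforts": joint torques, N m; "position": TCP position; "eef_rot": TCP orientation; "ft_force": force on the tool from outside, world axes, zero at the start; "moment": the same for the moment, N m; "finger_gap": finger opening in m.
Only numpy, scipy, OpenCV 4.12 (cv2) and the standard library are available. Lean on these libraries where they do the work, as an engineer would, in place of code of your own. Each camera call takes 0.05 s, during which the arm holds its last target.

## Working session

There is one attempt and no reset: what is moved stays moved. The work goes in short steps, Python scripts to look and compute and a tool call to move; the robot and the scene stay as the last step left them, time stands still between calls to the robot, and variables do not carry over. Pictures are saved under pics/ and viewed, and the job is handed in when it is done.

Besides the shell and the picture viewer there is one more tool, called after ">>>" as a command line: name --argument value ..., lists and objects as JSON in quotes. apply_moves: Moves the arm, as the interface text tells. Its arguments: {"type":"object","properties":{"deltas":{"type":"array"},"jaw":{"type":"number"},"force":{"type":"number"}},"required":["deltas"]}

```bash
mkdir -p pics
python3 - <<'E'
from rig import ctrl, read_camera, get_calibration
import cv2, numpy as np
s=ctrl.observe(); print({k:np.round(v,3).tolist() for k,v in s.items()})
for n in ("scene","top"):
    im=read_camera(n); cv2.imwrite(f"pics/{n}0.png",im[:,:,::-1]); np.save(f"pics/{n}0.npy",im)
    c=get_calibration(n); print(n,{k:np.round(v,4).tolist() if not isinstance(v,str) else v for k,v in c.items()})
c=get_calibration("wrist"); print(c)
E
```

```text
{'t': 0.0, 'q': [0.892, 0.105, 0.096, 1.564, 0.0, 1.353], 'joint_velocities': [-0.001, -0.0, 0.0, 0.001, 0.0, -0.001], 'joint_efforts': [0.002, -55.693, 50.365, 0.017, -0.0, 0.0], 'position': [0.267, 0.537, 0.231], 'eef_rot': [-1.79, 1.569, -2.25], 'ft_force': [0.379, -0.164, -0.296], 'moment': [-0.001, -0.031, 0.001], 'finger_gap': 0.085}
scene {'camera_matrix': [[471.8684, 0.0, 285.3128], [0.0, 471.8684, 205.3404], [0.0, 0.0, 1.0]], 'extrinsics': [[0.832, -0.5545, -0.0175, -0.3559], [0.3043, 0.4297, 0.8502, -0.2819], [-0.4639, -0.7127, 0.5262, -1.4459], [0.0, 0.0, 0.0, 1.0]]}
top {'camera_matrix': [[538.5587, 0.0, 284.4385], [0.0, 538.5587, 208.0477], [0.0, 0.0, 1.0]], 'extrinsics': [[-0.2123, -0.9771, 0.0106, 0.1701], [0.7734, -0.1614, 0.613, -0.4163], [-0.5973, 0.1383, 0.79, -1.7349], [0.0, 0.0, 0.0, 1.0]]}
{'camera_matrix': array([[301.752211  ,   0.        , 277.53419205],
       [  0.        , 301.752211  , 211.85537503],
       [  0.        ,   0.        ,   1.        ]]), 'mount': array([[ 8.68936067e-04,  2.89696565e-01, -9.57118146e-01,
        -1.43255821e-01],
       [ 9.99999406e-01, -8.81455092e-04,  6.41071367e-04,
        -2.55112477e-04],
       [-6.57940490e-04, -9.57118134e-01, -2.89697159e-01,
        -7.35956865e-02],
       [ 0.00000000e+00,  0.00000000e+00,  0.00000000e+00,
         1.00000000e+00]])}
```

View pics/scene0.png

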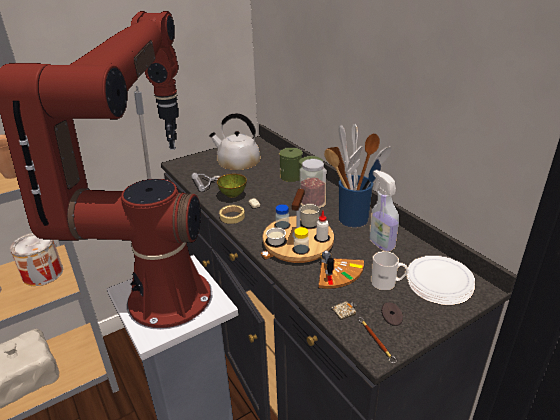

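View pics/top0.png

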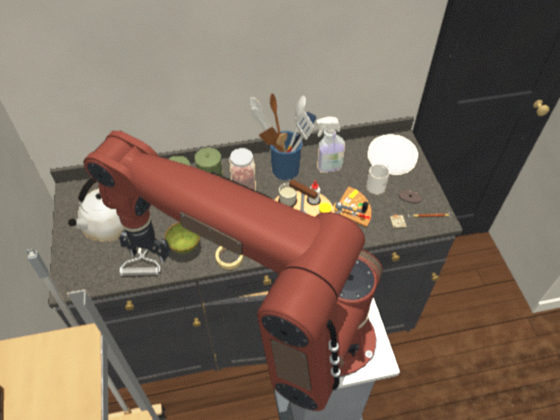

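Run:
```python
import cv2
im=cv2.imread("pics/scene0.png"); cv2.imwrite("pics/sc_crop.png",cv2.resize(im[180:300,240:400],None,fx=5,fy=5,interpolation=cv2.INTER_CUBIC))
im=cv2.imread("pics/top0.png"); cv2.imwrite("pics/top_crop.png",cv2.resize(im[150:270,260:420],None,fx=5,fy=5,interpolation=cv2.INTER_CUBIC))
```

```text
(no output)
```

View pics/sc_crop.png

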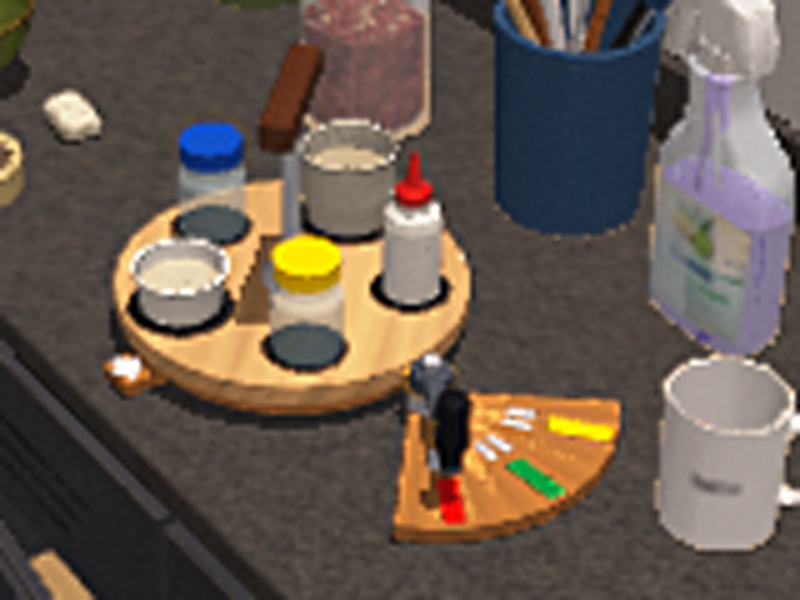

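View pics/top_crop.png

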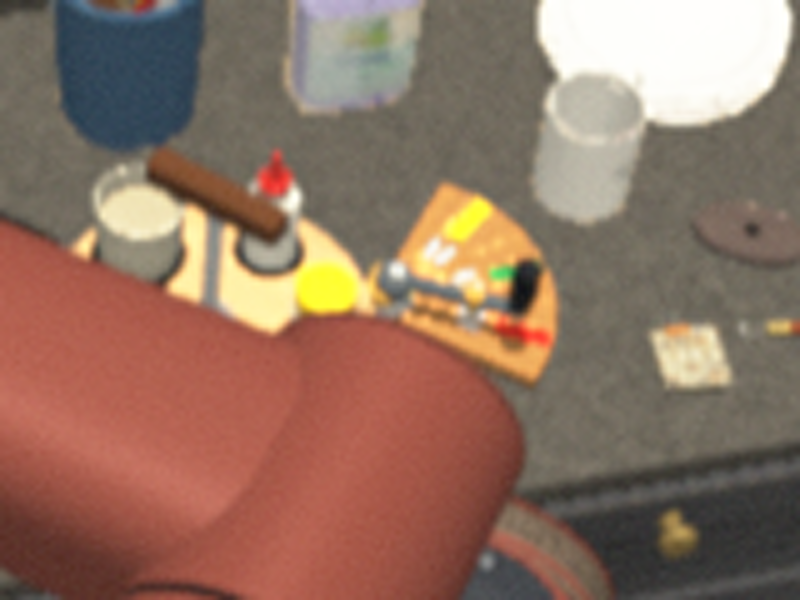

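```bash
cat > h.py <<'E'
import numpy as np, cv2
from rig import ctrl, read_camera, get_calibration
def cam(n, s=None):
    c=get_calibration(n); K=np.array(c["camera_matrix"])
    if n=="wrist":
        from scipy.spatial.transform import Rotation as R
        T=np.eye(4); T[:3,:3]=R.from_euler('xyz',s["eef_rot"]).as_matrix(); T[:3,3]=s["position"]
        E=np.linalg.inv(T@np.array(c["mount"]))
    else: E=np.array(c["extrinsics"])
    return K,E
def ray(n,uv,z,s=None,KE=None):
    K,E=KE or cam(n,s); uv=np.atleast_2d(uv).astype(float)
    d=np.c_[(uv[:,0]-K[0,2])/K[0,0],-(uv[:,1]-K[1,2])/K[1,1],-np.ones(len(uv))]
    Ri=E[:3,:3].T; o=-Ri@E[:3,3]; w=d@Ri.T
    t=(z-o[2])/w[:,2]; return o+w*t[:,None]
def proj(n,P,s=None,KE=None):
    K,E=KE or cam(n,s); P=np.atleast_2d(P)@E[:3,:3].T+E[:3,3]
    return np.c_[K[0,0]*P[:,0]/-P[:,2]+K[0,2],-K[1,1]*P[:,1]/-P[:,2]+K[1,2]]
E
cat > m1.py <<'E'
from h import *
from scipy.optimize import least_squares
for n in ("scene","top"):
    im=np.load(f"pics/{n}0.npy"); hsv=cv2.cvtColor(im,cv2.COLOR_RGB2HSV)
    x0,x1,y0,y1=(300,380,240,300) if n=="scene" else (330,385,180,235)
    for nm,lo,hi,z in (("red",(0,200,150),(5,255,255),.015),("green",(60,150,80),(85,255,255),.015),("yellow",(25,180,180),(32,255,255),.015)):
        m=cv2.inRange(hsv,lo,hi); mm=np.zeros_like(m); mm[y0:y1,x0:x1]=m[y0:y1,x0:x1]
        k,l,st,ce=cv2.connectedComponentsWithStats(mm)
        for i in range(1,k):
            if st[i,4]>3: print(n,nm,st[i].tolist(),ce[i].round(1),ray(n,ce[i],z)[0].round(4))
    m=cv2.inRange(hsv,(10,60,130),(22,160,255)); 
    if n=="scene":
        mm=np.zeros_like(m); mm[205:265,255:340]=m[205:265,255:340]
        cv2.imwrite("pics/m_wood.png",cv2.resize(mm[180:300,240:400],None,fx=5,fy=5,interpolation=0))
E
python3 m1.py
```

```text
scene red [328, 276, 5, 9, 27] [330.3 281. ] [ 0.4401 -0.2353  0.015 ]
scene green [342, 272, 10, 7, 28] [346.7 275.2] [ 0.4999 -0.2432  0.015 ]
scene yellow [350, 263, 12, 5, 32] [355.4 265.3] [ 0.555  -0.2215  0.015 ]
top red [360, 215, 6, 3, 10] [362.7 215.9] [ 0.4421 -0.2219  0.015 ]
top yellow [351, 190, 7, 8, 28] [353.8 193.5] [ 0.5532 -0.2204  0.015 ]
top yellow [330, 207, 1, 4, 4] [330.  208.5] [ 0.501 -0.111  0.015]
```

View pics/m_wood.png

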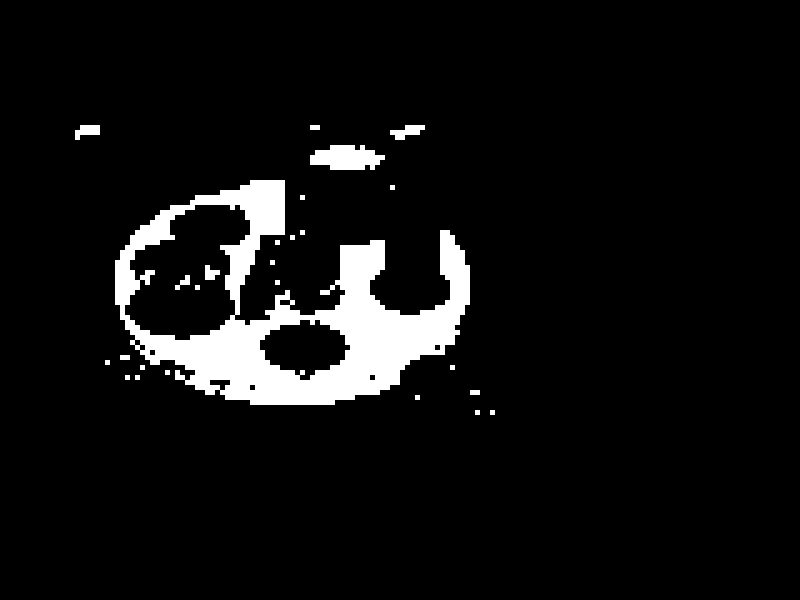

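```bash
cat > m2.py <<'E'
from h import *
from scipy.optimize import least_squares
im=np.load("pics/scene0.npy"); hsv=cv2.cvtColor(im,cv2.COLOR_RGB2HSV)
# top-edge samples of disc (crop px /5 + offset), left/back/right visible outline
m=cv2.inRange(hsv,(10,60,130),(22,160,255)); mm=np.zeros_like(m); mm[214:262,262:335]=m[214:262,262:335]
k,l,st,ce=cv2.connectedComponentsWithStats(mm); i=1+np.argmax(st[1:,4]); 
c=max(cv2.findContours((l==i).astype(np.uint8),cv2.RETR_EXTERNAL,cv2.CHAIN_APPROX_NONE)[0],key=len)[:,0,:]
P=ray("scene",c,.036)[:,:2]
r=least_squares(lambda p: np.hypot(*(P-p[:2]).T)-.125,[.5,0],loss='soft_l1',f_scale=.002)
d=np.hypot(*(P-r.x).T); print("axis",r.x.round(4),"inliers",(abs(d-.125)<.004).sum(),len(d))
A=r.x
# arrow
m=cv2.inRange(hsv,(0,0,200),(180,60,255)); mm=np.zeros_like(m); mm[248:262,258:275]=m[248:262,258:275]
ys,xs=np.nonzero(mm); a=ray("scene",[xs.mean(),ys.mean()],.015)[0][:2]; print("arrow",len(xs),xs.mean(),ys.mean(),a, np.hypot(*(a-A)),np.degrees(np.arctan2(*(a-A)[::-1])))
# red nozzle
m=cv2.inRange(hsv,(0,180,120),(8,255,255)); mm=np.zeros_like(m); mm[205:225,315:330]=m[205:225,315:330]
ys,xs=np.nonzero(mm); print("nozzle",len(xs),xs.min(),xs.max(),ys.min(),ys.max())
b=ray("scene",[xs[ys==ys.min()].mean(),ys.min()],.148)[0][:2]; print(b,np.hypot(*(b-A)),np.degrees(np.arctan2(*(b-A)[::-1])))
pv=np.array([.4924,-.1436]); print("pivot dist",np.hypot(*(pv-A)),np.degrees(np.arctan2(*(pv-A)[::-1])))
for n in("scene","top"):
  im=np.load(f"pics/{n}0.npy"); hsv=cv2.cvtColor(im,cv2.COLOR_RGB2HSV)
  m=cv2.inRange(hsv,(0,80,40),(14,255,140)); mm=np.zeros_like(m); 
  x0,x1,y0,y1=(290,306,186,212) if n=="scene" else (287,319,176,200)
  mm[y0:y1,x0:x1]=m[y0:y1,x0:x1]
  ys,xs=np.nonzero(mm); u=np.c_[xs,ys].astype(float); c=ray(n,u.mean(0),.184)[0]
  e=ray(n,cv2.boxPoints(cv2.minAreaRect(u.astype(np.float32))),.19); print(n,"handle",len(xs),u.mean(0),c.round(4)); print(e.round(3))
E
python3 m2.py
```

```text
axis [ 0.4716 -0.0041] inliers 71 275
arrow 16 265.0625 253.125 [0.34743851 0.00287872] 0.12436152790598164 176.79773210950708
nozzle 40 319 325 211 220
[ 0.53853953 -0.06214766] 0.08861904363197486 -40.948694865235936
pivot dist 0.1410727016272641 -81.52370664410255
scene handle 185 [297.97297297 198.9027027 ] [4.825e-01 2.000e-04 1.840e-01]
[[ 0.51   0.075  0.19 ]
 [ 0.546  0.049  0.19 ]
 [ 0.456 -0.077  0.19 ]
 [ 0.422 -0.053  0.19 ]]
top handle 214 [302.47663551 188.08878505] [0.4838 0.0066 0.184 ]
[[ 0.529  0.045  0.19 ]
 [ 0.51  -0.048  0.19 ]
 [ 0.431 -0.028  0.19 ]
 [ 0.45   0.062  0.19 ]]
```

Run:
```python
from h import *
from scipy.spatial.transform import Rotation as R
s=ctrl.observe(); M=R.from_euler('xyz',s["eef_rot"]).as_matrix(); print(M.round(3)); print(np.degrees(np.arctan2(M[1,1],M[0,1])), s["q"][0]*57.3,s["q"][5]*57.3)
```

```text
[[-0.001  0.445  0.896]
 [-0.001  0.896 -0.445]
 [-1.    -0.001 -0.   ]]
63.600836863003565 51.13040907123247 77.53152496709991
```

>>> apply_moves --deltas '[{"offset": [0.03, -0.03, 0.03], "twist": 0}, {"offset": [0.03, -0.04, 0.03], "twist": 0}, {"offset": [0.03, -0.05, 0.02], "twist": 0}, {"offset": [0.02, -0.05, 0.01], "twist": 0}, {"offset": [0.02, -0.05, 0], "twist": 0}, {"offset": [0.01, -0.05, 0], "twist": 0}, {"offset": [0, -0.05, 0], "twist": 0}, {"offset": [0, -0.05, 0], "twist": 0}, {"offset": [0, -0.05, 0], "twist": 0}, {"offset": [0, -0.05, 0], "twist": 0}]'

```text
t: 1.1
position: [0.3921, 0.0885, 0.3094]
eef_rot: [-1.868, 1.563, -2.318]
ft_force: [1.1, 0.2, 0.4]
finger_gap: 0.0851
```

```bash
cat > look.py <<'E'
from h import *
import sys,pickle
tag=sys.argv[1]
s=ctrl.observe(); im=read_camera("wrist"); cv2.imwrite(f"pics/w{tag}.png",im[:,:,::-1]); np.save(f"pics/w{tag}.npy",im); pickle.dump(s,open(f"pics/w{tag}.pkl","wb"))
print({k:np.round(s[k],4).tolist() for k in ("t","q","position","eef_rot","ft_force","moment","finger_gap")})
for n in sys.argv[2:]:
    im=read_camera(n); cv2.imwrite(f"pics/{n}{tag}.png",im[:,:,::-1]); np.save(f"pics/{n}{tag}.npy",im)
E
python3 look.py 1 top scene
```

```text
{'t': 1.1, 'q': [-0.1012, -0.4538, -0.2572, 1.7722, -0.0064, 0.3491], 'position': [0.3921, 0.0885, 0.3094], 'eef_rot': [-1.868, 1.5628, -2.3183], 'ft_force': [1.0942, 0.1903, 0.4247], 'moment': [0.0023, -0.0548, 0.0675], 'finger_gap': 0.0851}
```

View pics/w1.png

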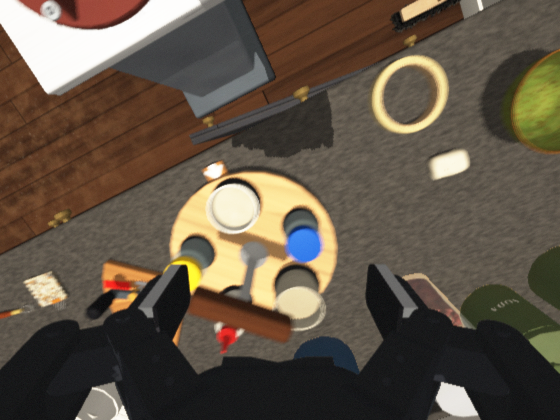

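```bash
cat > m3.py <<'E'
from h import *
import sys,pickle
from scipy.optimize import least_squares
tag=sys.argv[1]; s=pickle.load(open(f"pics/w{tag}.pkl","rb")); KE=cam("wrist",s)
im=np.load(f"pics/w{tag}.npy"); hsv=cv2.cvtColor(im,cv2.COLOR_RGB2HSV)
A0=np.array([.48,0])
m=cv2.inRange(hsv,(10,60,140),(24,170,255))
c0=proj("wrist",[[*A0,.036]],KE=KE)[0]
cs=cv2.findContours(m,cv2.RETR_EXTERNAL,cv2.CHAIN_APPROX_NONE)[0]
cs=[c[:,0,:] for c in cs if len(c)>20]; c=np.vstack(cs); P=ray("wrist",c,.036,KE=KE)[:,:2]
P=P[np.hypot(*(P-A0).T)<.15]
f=lambda p: np.hypot(*(P-p[:2]).T)-.125
r=least_squares(f,A0,loss='cauchy',f_scale=.001)
ok=abs(f(r.x))<.002; print("axis",r.x.round(4),ok.sum(),len(P)); 
A=r.x; e=P[ok]-A; r2=least_squares(lambda p: np.hypot(*(P[ok]-p[:2]).T)-p[2],[*A,.125]); print("free r",r2.x.round(4)); 
m=cv2.inRange(hsv,(0,0,190),(180,70,255))
k,l,st,ce=cv2.connectedComponentsWithStats(m)
for i in range(1,k):
    a=ray("wrist",ce[i],.0145,KE=KE)[0][:2]; d=a-A
    if st[i,4]>5 and abs(np.hypot(*d)-.137)<.015: print("white",st[i].tolist(),ce[i].round(1),a.round(4),np.hypot(*d).round(4),np.degrees(np.arctan2(d[1],d[0])).round(2))
for nm,lo,hi,z in (("redish",(0,190,120),(6,255,255),.015),("redish",(174,190,120),(180,255,255),.015),("green",(55,150,60),(85,255,255),.015),("yellow",(25,180,160),(32,255,255),.015)):
    k,l,st,ce=cv2.connectedComponentsWithStats(cv2.inRange(hsv,lo,hi))
    for i in range(1,k):
        a=ray("wrist",ce[i],z,KE=KE)[0]
        if st[i,4]>15: print(nm,st[i].tolist(),ce[i].round(1),a[:2].round(4),"at.14:",ray("wrist",ce[i],.14,KE=KE)[0][:2].round(4))
m=cv2.inRange(hsv,(0,80,30),(14,255,150)); k,l,st,ce=cv2.connectedComponentsWithStats(m)
for i in range(1,k):
    a=ray("wrist",ce[i],.184,KE=KE)[0][:2]
    if st[i,4]>300 and np.hypot(*(a-A))<.06:
        ys,xs=np.nonzero(l==i); q=ray("wrist",np.c_[xs,ys],.19,KE=KE)[:,:2]; box=cv2.minAreaRect((q*1000).astype(np.float32)); print("handle",st[i].tolist(),a.round(4),box)
E
python3 m3.py 1
```

```text
axis [0.4817 0.002 ] 295 771
free r [0.482  0.0016 0.1253]
white [204, 163, 19, 16, 195] [213.7 170.5] [0.3464 0.0039] 0.1353 179.16
white [175, 253, 5, 5, 11] [176.9 255. ] [ 0.4387 -0.1148] 0.1244 -110.22
redish [104, 281, 27, 9, 203] [117.  284.7] [ 0.4417 -0.2314] at.14: [ 0.4088 -0.1307]
redish [219, 327, 16, 22, 237] [227.1 335.4] [ 0.6064 -0.115 ] at.14: [ 0.5265 -0.0476]
yellow [173, 261, 28, 30, 277] [191.2 273.4] [ 0.4765 -0.1105] at.14: [ 0.4337 -0.0444]
handle [186, 287, 107, 57, 3086] [ 4.821e-01 -1.000e-04] ((480.7490539550781, 3.4976730346679688), (111.2652587890625, 41.258636474609375), 42.06746292114258)
```

View pics/top1.png

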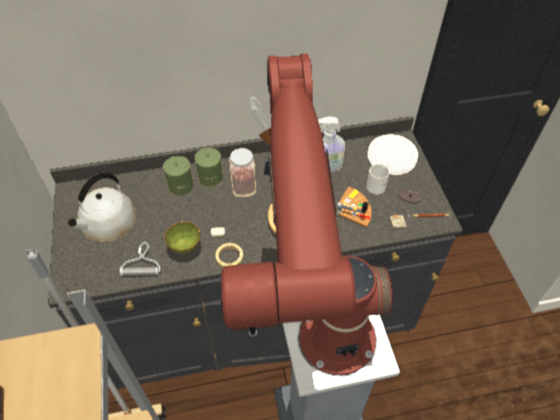

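>>> apply_moves --deltas '[{"offset": [0, -0.03, 0], "twist": 0.15}, {"offset": [0, -0.03, 0], "twist": 0.15}, {"offset": [0, -0.03, 0], "twist": 0.15}, {"offset": [0, -0.03, 0], "twist": 0.15}, {"offset": [0, -0.03, 0], "twist": 0.15}, {"offset": [0, -0.03, 0], "twist": 0.15}, {"offset": [0, -0.03, -0.01], "twist": 0.15}, {"offset": [0, -0.03, -0.01], "twist": 0.15}, {"offset": [0, -0.03, -0.02], "twist": 0.15}, {"offset": [0, -0.02, -0.02], "twist": 0.1}]'

```text
t: 2.25
position: [0.3958, -0.1982, 0.2492]
eef_rot: [-1.693, 1.562, -0.704]
ft_force: [0.5, 0.7, 0.5]
finger_gap: 0.0856
```

```bash
python3 look.py 2; python3 m3.py 2
```

```text
{'t': 2.25, 'q': [-0.7618, -0.3856, -0.3181, 1.6298, 0.0005, -1.7505], 'position': [0.3958, -0.1982, 0.2492], 'eef_rot': [-1.6928, 1.5623, -0.7041], 'ft_force': [0.5026, 0.7206, 0.5133], 'moment': [0.014, -0.0106, 0.0761], 'finger_gap': 0.0856}
axis [0.4788 0.003 ] 201 909
free r [0.4788 0.0011 0.1235]
white [236, 261, 9, 8, 56] [239.8 264.6] [ 0.505  -0.1311] 0.1366 -78.96
redish [230, 165, 13, 33, 245] [236.3 176.6] [ 0.4374 -0.2337] at.14: [ 0.4099 -0.2423]
green [181, 183, 26, 28, 257] [193.7 196.4] [ 0.4984 -0.2428] at.14: [ 0.4507 -0.2483]
yellow [156, 223, 32, 18, 311] [171.3 231.7] [ 0.5534 -0.2208] at.14: [ 0.4875 -0.2336]
yellow [288, 300, 40, 33, 1058] [308.2 316.3] [ 0.4693 -0.0089] at.14: [ 0.4313 -0.0919]
```

View pics/w2.png

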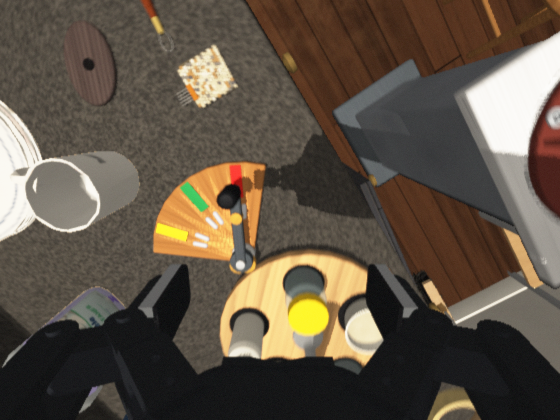

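```bash
cat > m4.py <<'E'
from h import *
import sys,pickle
tag=sys.argv[1]; s=pickle.load(open(f"pics/w{tag}.pkl","rb")); KE=cam("wrist",s)
im=np.load(f"pics/w{tag}.npy"); g=cv2.cvtColor(im,cv2.COLOR_RGB2HSV)
G,Y=[np.array(list(map(float,a.split(',')))) for a in sys.argv[2:4]]
d=Y-G; print("chord",np.hypot(*d)); mid=(G+Y)/2; n=np.array([-d[1],d[0]])/np.hypot(*d)
pv=mid+n*.1*np.cos(.3); gd=(G-pv)/np.hypot(*(G-pv)); th=np.arctan2(gd[1],gd[0]); print("pivot",pv.round(4),"green dir",np.degrees(th))
A=np.array([.482,.002]); print("pivot dist",np.hypot(*(pv-A)))
for nm,a in (("red",th-.6),("green",th)):
    k=pv+.095*np.array([np.cos(a),np.sin(a)]); print(nm,"knob pred",k.round(4),"top px",proj("wrist",[[*k,.094]],KE=KE).round(1),"mid px",proj("wrist",[[*k,.072]],KE=KE).round(1))
print("pivot px z.05",proj("wrist",[[*pv,.05]],KE=KE).round(1))
m=cv2.inRange(g,(0,0,0),(180,255,45))
k,l,st,ce=cv2.connectedComponentsWithStats(m)
for i in range(1,k):
    a=ray("wrist",ce[i],.08,KE=KE)[0][:2]
    if st[i,4]>60 and np.hypot(*(a-pv))<.13: print("dark",st[i].tolist(),ce[i].round(1),a.round(4))
c=(pv+.095*gd)
E
python3 m4.py 2 .4984,-.2428 .5534,-.2208
python3 -c "
import cv2;im=cv2.imread('pics/w2.png');cv2.imwrite('pics/w2c.png',cv2.resize(im[150:280,140:280],None,fx=4.2,fy=4.2,interpolation=0))"
```

```text
chord 0.05923681287847953
pivot [ 0.4904 -0.1431] green dir -85.4236546491973
pivot dist 0.14534331386476487
red knob pred [ 0.4432 -0.2255] top px [[225.6 199.9]] mid px [[229.  194.9]]
green knob pred [ 0.498  -0.2378] top px [[176.2 218.2]] mid px [[182.7 212.1]]
pivot px z.05 [[240.  264.5]]
dark [218, 185, 22, 23, 313] [229.7 195.7] [ 0.441  -0.2252]
dark [298, 194, 9, 12, 62] [301.5 199.2] [ 0.379  -0.1802]
dark [231, 309, 37, 25, 176] [251.1 318.1] [ 0.5087 -0.0875]
```

View pics/w2c.png

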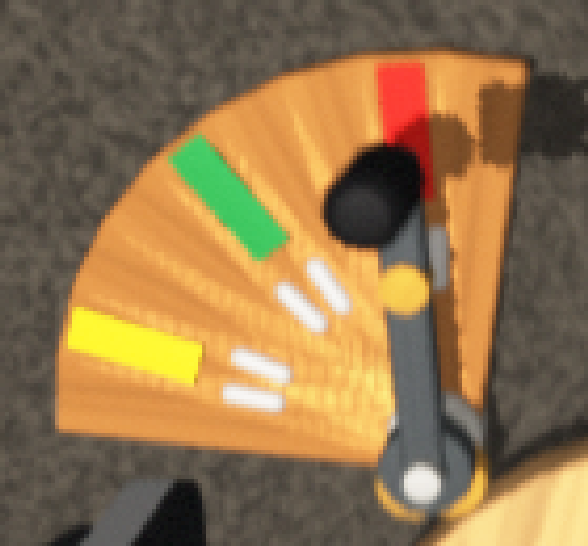

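>>> apply_moves --deltas '[{"offset": [0.025, -0.014, 0], "twist": 0.03}, {"offset": [0.022, -0.013, -0.01], "twist": 0.03}, {"offset": [0, 0, -0.04], "twist": 0}, {"offset": [0, 0, -0.04], "twist": 0}, {"offset": [0, 0, 0], "twist": 0}]'

```text
t: 2.8
position: [0.4466, -0.2218, 0.151]
eef_rot: [-1.084, 1.569, -0.024]
ft_force: [-1.1, 0.5, 0.3]
finger_gap: 0.0857
```

```bash
python3 look.py 3; python3 m3.py 3|grep -v axis;python3 m4.py 3 .4984,-.2428 .5534,-.2208
```

```text
{'t': 2.8, 'q': [-0.7247, -0.2112, -0.3533, 1.4271, 0.0013, -1.7854], 'position': [0.4466, -0.2218, 0.151], 'eef_rot': [-1.0844, 1.5687, -0.0237], 'ft_force': [-1.0901, 0.4951, 0.3146], 'moment': [0.0271, 0.0352, -0.0329], 'finger_gap': 0.0857}
free r [ 0.4783 -0.0085  0.1187]
white [455, 324, 5, 3, 11] [457.5 324.7] [ 0.3434 -0.0048] 0.1342 -178.7
white [429, 382, 47, 38, 1259] [451.4 403.8] [0.3874 0.0987] 0.135 131.91
redish [273, 172, 15, 28, 379] [280.2 186.1] [ 0.4375 -0.2339] at.14: [ 0.4254 -0.2575]
green [204, 191, 34, 38, 487] [220.6 209.6] [ 0.4989 -0.2417] at.14: [ 0.4593 -0.2619]
yellow [165, 241, 43, 25, 527] [185.5 252.8] [ 0.5542 -0.2206] at.14: [ 0.4898 -0.2502]
chord 0.05923681287847953
pivot [ 0.4904 -0.1431] green dir -85.4236546491973
pivot dist 0.14534331386476487
red knob pred [ 0.4432 -0.2255] top px [[279.7 223.7]] mid px [[279.5 214.3]]
green knob pred [ 0.498  -0.2378] top px [[204.6 244.8]] mid px [[211.1 233.7]]
pivot px z.05 [[278.1 304.6]]
dark [266, 200, 29, 38, 890] [279.7 218.8] [ 0.4436 -0.2246]
dark [0, 265, 560, 155, 44459] [281.1 369.4] [ 0.5104 -0.102 ]
```

View pics/w3.png

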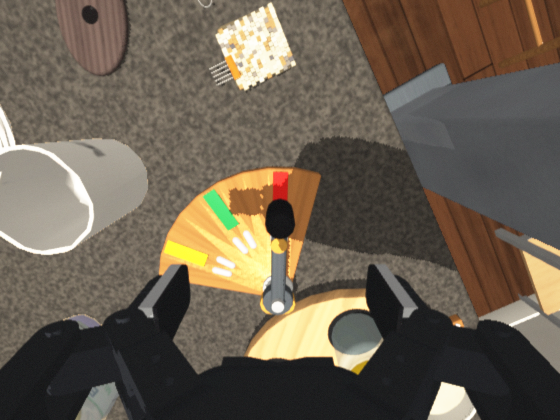

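>>> apply_moves --deltas '[{"offset": [-0.003, -0.003, -0.04], "twist": 0}, {"offset": [0, 0, -0.04], "twist": 0}, {"offset": [0, 0, -0.015], "twist": 0}, {"offset": [0, 0, 0], "twist": 0}]'

```text
t: 3.25
position: [0.4497, -0.2263, 0.0671]
eef_rot: [-1.681, 1.554, -0.617]
ft_force: [0.0, 0.6, 0.8]
finger_gap: 0.0856
```

```bash
python3 look.py 4 scene
```

```text
{'t': 3.25, 'q': [-0.7276, -0.1803, -0.4797, 1.2547, 0.0019, -1.7916], 'position': [0.4497, -0.2263, 0.0671], 'eef_rot': [-1.6808, 1.5541, -0.6168], 'ft_force': [0.0086, 0.6055, 0.8233], 'moment': [0.0155, 0.0127, 0.0351], 'finger_gap': 0.0856}
```

View pics/w4.png

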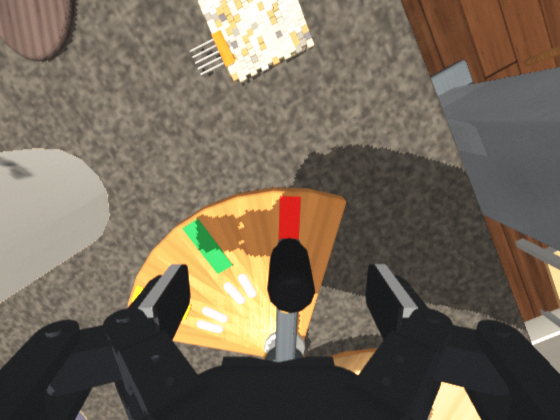

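>>> apply_moves --deltas '[{"offset": [-0.006, 0.001, -0.01], "twist": 0}, {"offset": [0, 0, 0], "twist": 0}]'

```text
t: 3.55
position: [0.4461, -0.2276, 0.0624]
eef_rot: [-1.721, 1.546, -0.657]
ft_force: [0.2, 1.1, -0.0]
finger_gap: 0.0859
```

>>> apply_moves --deltas '[{"offset": [-0.003, 0.002, -0.008], "twist": 0}, {"offset": [-0.001, 0.001, -0.003], "twist": 0}, {"offset": [0, 0, 0], "twist": 0}]'

```text
t: 3.85
position: [0.4425, -0.2253, 0.0524]
eef_rot: [-1.729, 1.543, -0.665]
ft_force: [-0.5, -0.1, -0.3]
finger_gap: 0.0855
```

>>> apply_moves --deltas '[{"offset": [0, 0, 0], "twist": 0}, {"offset": [0, 0, 0], "twist": 0}, {"offset": [0, 0, 0], "twist": 0}, {"offset": [0, 0, 0], "twist": 0}, {"offset": [0, 0, 0], "twist": 0}, {"offset": [0, 0, 0], "twist": 0}]' --jaw 0 --force 35

```text
t: 4.45
position: [0.4426, -0.2254, 0.0529]
eef_rot: [-1.728, 1.543, -0.664]
ft_force: [0.7, -0.6, -0.4]
finger_gap: 0.021
```

```bash
python3 look.py 5 scene
```

```text
{'t': 4.45, 'q': [-0.7363, -0.2073, -0.5301, 1.2203, 0.002, -1.7999], 'position': [0.4426, -0.2254, 0.0529], 'eef_rot': [-1.7278, 1.543, -0.6641], 'ft_force': [0.7241, -0.6327, -0.4225], 'moment': [0.2683, 0.371, -0.0027], 'finger_gap': 0.021}
```

View pics/w5.png

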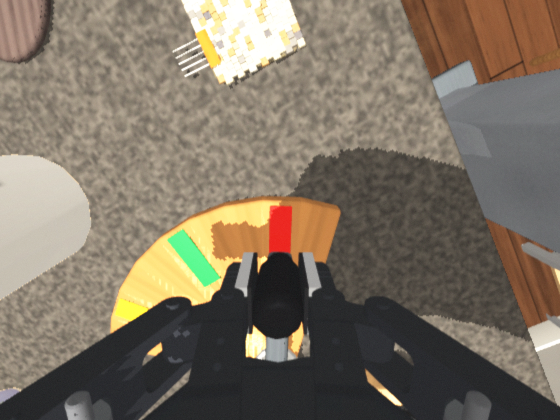

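>>> apply_moves --deltas '[{"offset": [0.006, -0.004, 0], "twist": 0.075}, {"offset": [0.006, -0.003, 0], "twist": 0.075}, {"offset": [0.007, -0.002, 0], "twist": 0.075}, {"offset": [0.007, -0.002, 0], "twist": 0.075}, {"offset": [0.007, -0.001, 0], "twist": 0.075}, {"offset": [0.007, 0, 0], "twist": 0.075}]'

```text
t: 5.15
position: [0.4839, -0.2383, 0.0529]
eef_rot: [-1.748, 1.543, -0.221]
ft_force: [-4.9, -4.5, 3.4]
finger_gap: 0.0211
```

```bash
cat > st.py <<'E'
from h import *
s=ctrl.observe(); p=np.array(s["position"]); pv=np.array([.4904,-.1431]); d=p[:2]-pv
print("t",round(s["t"],2),"p",p.round(4),"F",np.round(s["ft_force"],1),"M",np.round(s["moment"],2),"gap",round(s["finger_gap"],4),"yaw",round(np.degrees(s["q"][0]-s["q"][5])+90,1))
print("lever r",np.hypot(*d).round(4),"ang from red",np.round(np.arctan2(d[1],d[0])+np.radians(119.8),3))
E
python3 st.py
```

```text
t 5.15 p [ 0.4839 -0.2383  0.0529] F [-4.9 -4.5  3.4] M [-0.54  1.64 -0.41] gap 0.0211 yaw 177.5
lever r 0.0954 ang from red 0.452
```

>>> apply_moves --deltas '[{"offset": [0.006, 0.001, 0], "twist": 0.05}, {"offset": [0.006, 0.001, 0], "twist": 0.05}, {"offset": [0.003, 0, 0], "twist": 0.03}, {"offset": [0, 0, 0], "twist": 0}]'

```text
t: 5.55
position: [0.4993, -0.2386, 0.0528]
eef_rot: [-1.908, 1.544, -0.245]
ft_force: [-0.1, 0.3, 2.0]
finger_gap: 0.0213
```

```bash
python3 st.py; python3 look.py 6 scene
```

```text
t 5.55 p [ 0.4993 -0.2386  0.0528] F [-0.1  0.3  2. ] M [-0.    0.49  0.02] gap 0.0213 yaw 185.3
lever r 0.0959 ang from red 0.613
{'t': 5.55, 'q': [-0.6887, -0.0247, -0.3609, 1.2102, 0.0116, -2.3516], 'position': [0.4993, -0.2386, 0.0528], 'eef_rot': [-1.908, 1.5438, -0.245], 'ft_force': [-0.0633, 0.3174, 2.0203], 'moment': [-0.0006, 0.4942, 0.0224], 'finger_gap': 0.0213}
```

View pics/w6.png

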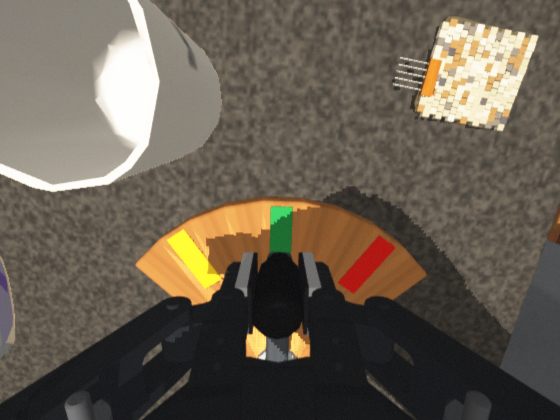

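>>> apply_moves --deltas '[{"offset": [-0.0015, 0, 0], "twist": 0}, {"offset": [0, 0, 0], "twist": 0}]'

```text
t: 5.85
position: [0.4977, -0.2387, 0.0529]
eef_rot: [-1.902, 1.543, -0.243]
ft_force: [2.6, -1.4, -0.6]
finger_gap: 0.021
```

```bash
python3 st.py
```

```text
t 5.85 p [ 0.4977 -0.2387  0.0529] F [ 2.6 -1.4 -0.6] M [-0.01  0.25 -0.25] gap 0.021 yaw 185.1
lever r 0.0958 ang from red 0.596
```

>>> apply_moves --deltas '[{"offset": [0.0005, 0, 0], "twist": 0}, {"offset": [0, 0, 0], "twist": 0}, {"offset": [0, 0, 0], "twist": 0}, {"offset": [0, 0, 0], "twist": 0}]' --jaw 0.055

```text
t: 6.25
position: [0.4978, -0.2383, 0.0528]
eef_rot: [-1.877, 1.543, -0.218]
ft_force: [-0.1, -0.0, -0.7]
finger_gap: 0.055
```

>>> apply_moves --deltas '[{"offset": [0, 0, 0.02], "twist": 0}, {"offset": [0, 0, 0.03], "twist": 0}, {"offset": [0, 0, 0.04], "twist": 0}, {"offset": [0, 0, 0.05], "twist": 0}, {"offset": [0, 0, 0.05], "twist": 0}, {"offset": [0, 0, 0], "twist": 0}]'

```text
t: 6.85
position: [0.4946, -0.2356, 0.2474]
eef_rot: [-1.759, 1.547, -0.1]
ft_force: [-0.2, -0.3, 0.3]
finger_gap: 0.0553
```

```bash
python3 st.py; python3 look.py 7 scene; python3 m3.py 7
```

```text
t 6.85 p [ 0.4946 -0.2356  0.2474] F [-0.2 -0.3  0.3] M [-0.05 -0.04 -0.02] gap 0.0553 yaw 185.0
lever r 0.0926 ang from red 0.566
{'t': 6.85, 'q': [-0.6907, -0.0793, -0.0585, 1.5722, 0.013, -2.3496], 'position': [0.4946, -0.2356, 0.2474], 'eef_rot': [-1.7595, 1.5474, -0.1005], 'ft_force': [-0.237, -0.2886, 0.329], 'moment': [-0.0546, -0.0394, -0.0194], 'finger_gap': 0.0553}
axis [0.4825 0.0045] 107 585
free r [4.824e-01 4.000e-04 1.212e-01]
white [273, 259, 8, 8, 52] [276.5 262.5] [ 0.4913 -0.1245] 0.1293 -86.07
redish [310, 177, 28, 31, 359] [323.3 192.3] [ 0.4407 -0.2284] at.14: [ 0.4598 -0.2553]
redish [218, 345, 22, 17, 225] [227.6 351.6] [0.552  0.0304] at.14: [ 0.5341 -0.0826]
green [275, 163, 10, 19, 166] [279.2 171. ] [ 0.499  -0.2502] at.14: [ 0.4987 -0.2698]
yellow [222, 174, 26, 32, 346] [234.3 190. ] [ 0.5539 -0.2207] at.14: [ 0.5353 -0.2501]
yellow [298, 335, 39, 25, 679] [317.5 346.8] [0.4181 0.007 ] at.14: [ 0.4447 -0.0982]
```

View pics/w7.png

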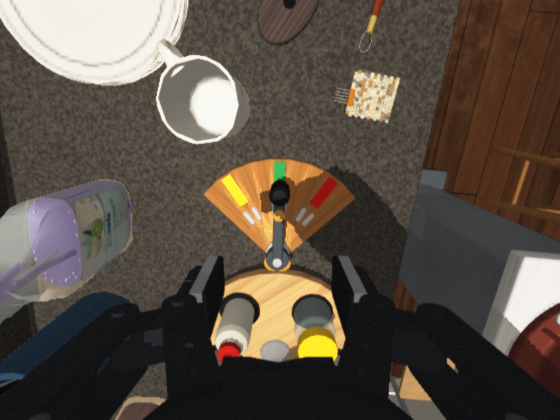

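```bash
python3 m4.py 7 .4984,-.2428 .5534,-.2208
python3 - <<'E'
from h import *
print("spray base",ray("top",[331,172],0), "spray head z.22",ray("top",[329,125],.22),"scene head",ray("scene",[384,185],.22),ray("scene",[384,245],0)); print("crock",ray("top",[286,175],0),ray("scene",[354,222],0));
E
```

```text
chord 0.05923681287847953
pivot [ 0.4904 -0.1431] green dir -85.4236546491973
pivot dist 0.14534331386476487
red knob pred [ 0.4432 -0.2255] top px [[330. 212.]] mid px [[327.1 206.2]]
green knob pred [ 0.498  -0.2378] top px [[277.8 195.5]] mid px [[278.2 190.7]]
pivot px z.05 [[277.8 261.8]]
dark [0, 166, 560, 254, 51787] [287.2 351.7] [ 0.4685 -0.0362]
dark [269, 180, 21, 28, 407] [279.6 193.4] [ 0.4963 -0.2368]
dark [290, 265, 33, 13, 108] [306.4 270.4] [ 0.4577 -0.1502]
dark [293, 295, 39, 21, 106] [312.2 301.8] [ 0.4462 -0.1102]
spray base [[ 0.69110989 -0.16813428  0.        ]] spray head z.22 [[ 0.73474107 -0.15431455  0.22      ]] scene head [[ 0.73307337 -0.14095583  0.22      ]] [[ 0.72357148 -0.17982492  0.        ]]
crock [[0.71228101 0.01294207 0.        ]] [[ 0.73294528 -0.00924783  0.        ]]
```

```bash
python3 -c "
import cv2;im=cv2.imread('pics/scene7.png');cv2.imwrite('pics/s7c.png',cv2.resize(im[120:300,200:420],None,fx=3.6,fy=3.3))"
```

```text
(no output)
```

View pics/s7c.png

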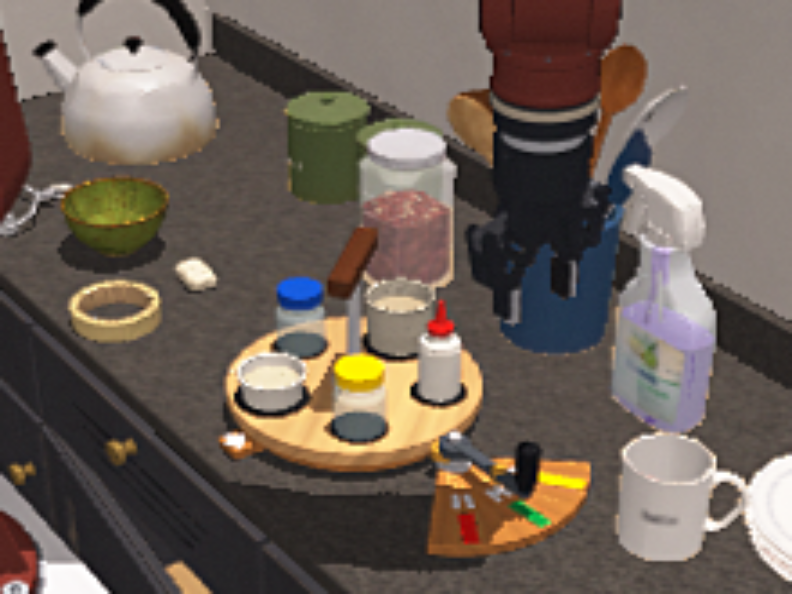

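>>> apply_moves --deltas '[{"offset": [0, 0.01, 0.04], "twist": -0.08}, {"offset": [0, 0.02, 0.04], "twist": -0.1}, {"offset": [-0.001, 0.03, 0.02], "twist": -0.1}, {"offset": [-0.002, 0.03, 0], "twist": -0.1}, {"offset": [-0.002, 0.03, 0], "twist": -0.1}, {"offset": [-0.002, 0.03, 0], "twist": -0.1}, {"offset": [-0.002, 0.03, 0], "twist": -0.1}, {"offset": [-0.002, 0.03, 0], "twist": -0.1}, {"offset": [-0.002, 0.025, 0], "twist": -0.1}, {"offset": [0, 0, 0], "twist": -0.05}]' --jaw 0.075

```text
t: 7.95
position: [0.4737, 0.011, 0.3246]
eef_rot: [0.983, 1.561, 1.671]
ft_force: [-0.6, -1.1, -0.4]
finger_gap: 0.0749
```

```bash
python3 st.py; python3 look.py 8; python3 m3.py 8
```

```text
t 7.95 p [0.4737 0.011  0.3246] F [-0.6 -1.1 -0.4] M [-0.07  0.    0.01] gap 0.0749 yaw 129.4
lever r 0.155 ang from red 3.77
{'t': 7.95, 'q': [-0.2599, -0.2314, -0.0535, 1.7521, 0.009, -0.9477], 'position': [0.4737, 0.011, 0.3246], 'eef_rot': [0.9833, 1.5611, 1.6711], 'ft_force': [-0.6118, -1.1038, -0.379], 'moment': [-0.0681, 0.0005, 0.014], 'finger_gap': 0.0749}
axis [0.4823 0.0048] 456 2118
free r [0.4821 0.0044 0.1242]
white [325, 92, 15, 15, 173] [331.1  99.2] [0.346  0.0066] 0.1363 179.24
white [322, 103, 2, 5, 7] [322.7 104.6] [0.3589 0.0023] 0.1234 -178.81
white [308, 233, 8, 6, 9] [311.7 236.2] [0.5192 0.1225] 0.1233 72.59
redish [142, 20, 22, 36, 344] [152.7  37.4] [ 0.44   -0.2286] at.14: [ 0.4336 -0.1759]
redish [187, 178, 21, 20, 310] [196.8 187.9] [ 0.5707 -0.0662] at.14: [ 0.5282 -0.0583]
yellow [99, 106, 31, 11, 284] [113.6 110.7] [ 0.5535 -0.2212] at.14: [ 0.5158 -0.1705]
yellow [258, 109, 5, 21, 22] [261.1 119.3] [ 0.4299 -0.0527] at.14: [ 0.4263 -0.0486]
handle [251, 144, 28, 113, 2719] [0.4799 0.0025] ((482.6604919433594, 3.2030105590820312), (110.42913055419922, 25.780582427978516), 39.474021911621094)
```

View pics/w8.png

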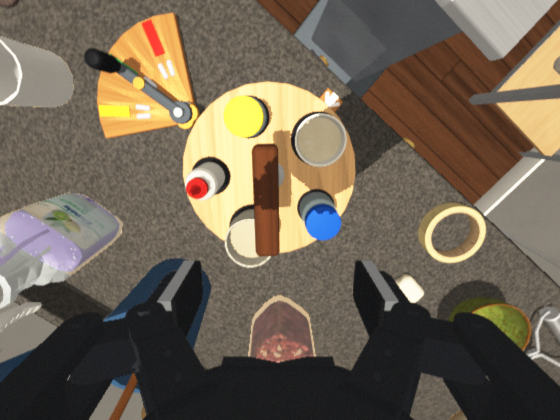

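>>> apply_moves --deltas '[{"offset": [0.009, -0.008, 0], "twist": 0}, {"offset": [0, 0, -0.03], "twist": 0}, {"offset": [0, 0, -0.03], "twist": 0}, {"offset": [0, 0, 0], "twist": 0}]'

```text
t: 8.4
position: [0.4839, -0.0007, 0.2584]
eef_rot: [1.412, 1.559, 2.102]
ft_force: [0.0, -0.1, 0.1]
finger_gap: 0.0752
```

```bash
python3 st.py; python3 look.py 9; python3 m3.py 9
```

```text
t 8.4 p [ 0.4839 -0.0007  0.2584] F [ 0.  -0.1  0.1] M [-0.03  0.02  0.01] gap 0.0752 yaw 129.5
lever r 0.1425 ang from red 3.707
{'t': 8.4, 'q': [-0.2779, -0.2329, -0.1772, 1.635, 0.0081, -0.9681], 'position': [0.4839, -0.0007, 0.2584], 'eef_rot': [1.4116, 1.5591, 2.1017], 'ft_force': [0.0106, -0.1448, 0.0852], 'moment': [-0.0289, 0.0199, 0.0107], 'finger_gap': 0.0752}
axis [0.4824 0.005 ] 445 2203
free r [0.4823 0.0044 0.1242]
white [346, 87, 16, 18, 198] [352.6  95.9] [0.3461 0.0057] 0.1364 179.69
white [372, 145, 2, 5, 6] [372.5 147. ] [0.3737 0.067 ] 0.1251 150.29
redish [130, 2, 27, 43, 514] [142.9  23. ] [ 0.441  -0.2287] at.14: [ 0.4368 -0.1708]
redish [182, 191, 26, 25, 494] [194.8 203.3] [ 0.5761 -0.0634] at.14: [ 0.5282 -0.0589]
yellow [260, 93, 17, 42, 54] [271.6 113.3] [ 0.4236 -0.0568] at.14: [ 0.425  -0.0545]
yellow [80, 104, 36, 13, 432] [ 97.8 109.9] [ 0.5542 -0.2208] at.14: [ 0.5134 -0.1654]
handle [266, 150, 35, 144, 4511] [0.4792 0.0022] ((482.3194274902344, 3.7388572692871094), (112.36060333251953, 25.035518646240234), 40.10810852050781)
```

View pics/w9.png

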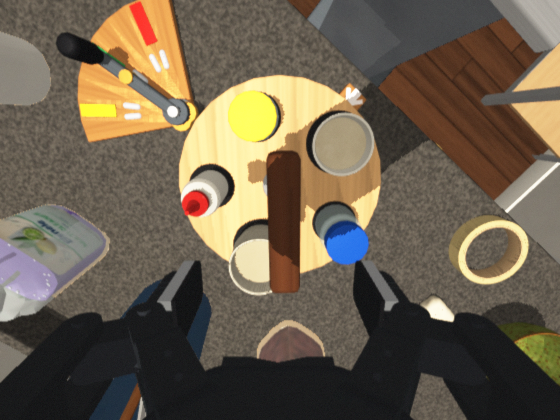

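>>> apply_moves --deltas '[{"offset": [-0.001, 0.005, -0.02], "twist": 0.01}, {"offset": [-0.001, 0.001, -0.03], "twist": 0}, {"offset": [-0.001, 0.001, -0.02], "twist": 0}, {"offset": [0, 0, -0.015], "twist": 0}, {"offset": [0, 0, 0], "twist": 0}]'

```text
t: 8.95
position: [0.4849, 0.0026, 0.1795]
eef_rot: [0.54, 1.563, 1.24]
ft_force: [0.1, -0.1, -1.4]
finger_gap: 0.0747
```

```bash
python3 st.py; python3 look.py 10; python3 m3.py 10
```

```text
t 8.95 p [0.4849 0.0026 0.1795] F [ 0.1 -0.1 -1.4] M [-0.    0.06 -0.01] gap 0.0747 yaw 130.1
lever r 0.1458 ang from red 3.699
{'t': 8.95, 'q': [-0.2703, -0.2578, -0.3416, 1.4866, 0.0078, -0.9705], 'position': [0.4849, 0.0026, 0.1795], 'eef_rot': [0.5403, 1.563, 1.2404], 'ft_force': [0.0812, -0.1084, -1.377], 'moment': [-0.0047, 0.063, -0.0097], 'finger_gap': 0.0747}
axis [0.4833 0.0043] 452 1916
free r [0.4824 0.0043 0.124 ]
white [365, 75, 21, 23, 292] [374.3  86.1] [0.3459 0.0056] 0.1374 179.46
white [376, 245, 8, 10, 34] [379.1 249.2] [0.4607 0.1303] 0.128 100.16
white [213, 271, 49, 69, 1822] [241.8 297.8] [0.6076 0.0518] 0.1331 20.89
redish [103, 0, 21, 18, 254] [113.6   7.3] [ 0.449 -0.216] at.14: [ 0.4406 -0.1471]
redish [146, 210, 37, 37, 992] [164.  227.8] [ 0.593  -0.0666] at.14: [ 0.5259 -0.0585]
green [40, 14, 44, 32, 113] [60.3 28.4] [ 0.4939 -0.2438] at.14: [ 0.4672 -0.1636]
yellow [244, 77, 33, 67, 137] [266.1 112.4] [ 0.4303 -0.0576] at.14: [ 0.4294 -0.0531]
yellow [28, 93, 47, 17, 695] [ 51.3 100.9] [ 0.5544 -0.2209] at.14: [ 0.5031 -0.15  ]
handle [258, 160, 55, 203, 9732] [ 4.766e-01 -1.000e-04] ((480.4466857910156, 2.803173065185547), (108.94416809082031, 24.33782196044922), 40.39299392700195)
```

View pics/w10.png

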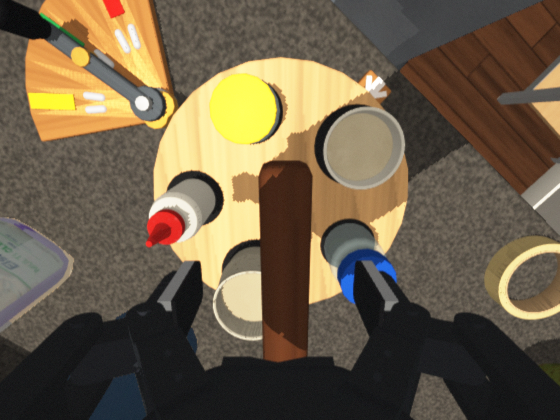

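>>> apply_moves --deltas '[{"offset": [-0.003, 0.002, -0.008], "twist": 0}, {"offset": [-0.001, 0.001, -0.007], "twist": 0}, {"offset": [0, 0, 0], "twist": 0}]'

```text
t: 9.3
position: [0.4829, 0.0049, 0.1681]
eef_rot: [-0.081, 1.561, 0.619]
ft_force: [0.1, -0.2, 0.5]
finger_gap: 0.0749
```

```bash
python3 st.py
```

```text
t 9.3 p [0.4829 0.0049 0.1681] F [ 0.1 -0.2  0.5] M [0.04 0.06 0.02] gap 0.0749 yaw 130.1
lever r 0.1481 ang from red 3.712
```

>>> apply_moves --deltas '[{"offset": [0, -0.0005, -0.004], "twist": 0}, {"offset": [0, 0, 0], "twist": 0}, {"offset": [0, 0, 0], "twist": 0}, {"offset": [0, 0, 0], "twist": 0}, {"offset": [0, 0, 0], "twist": 0}, {"offset": [0, 0, 0], "twist": 0}]' --jaw 0 --force 30

```text
t: 9.9
position: [0.4825, 0.0053, 0.1648]
eef_rot: [0.057, 1.56, 0.758]
ft_force: [0.2, -0.2, -0.2]
finger_gap: 0.0236
```

```bash
python3 st.py
```

```text
t 9.9 p [0.4825 0.0053 0.1648] F [ 0.2 -0.2 -0.2] M [-0.03 -0.09 -0.02] gap 0.0236 yaw 130.2
lever r 0.1486 ang from red 3.715
```

>>> apply_moves --deltas '[{"offset": [0, 0, 0], "twist": -0.05}, {"offset": [0, 0, 0], "twist": -0.1}, {"offset": [0, 0, 0], "twist": -0.1}, {"offset": [0, 0, 0], "twist": -0.1}, {"offset": [0, 0, 0], "twist": 0}]' --force 40

```text
t: 10.4
position: [0.4825, 0.0051, 0.1648]
eef_rot: [0.05, 1.56, 0.389]
ft_force: [-1.3, -0.3, -0.5]
finger_gap: 0.0235
```

```bash
python3 st.py; python3 look.py 11 scene
```

```text
t 10.4 p [0.4825 0.0051 0.1648] F [-1.3 -0.3 -0.5] M [ 0.03  0.05 -0.16] gap 0.0235 yaw 109.4
lever r 0.1484 ang from red 3.715
{'t': 10.4, 'q': [-0.2655, -0.2753, -0.3829, 1.4548, 0.0064, -0.6042], 'position': [0.4825, 0.0051, 0.1648], 'eef_rot': [0.05, 1.5602, 0.3887], 'ft_force': [-1.2698, -0.2938, -0.4704], 'moment': [0.0308, 0.0537, -0.1557], 'finger_gap': 0.0235}
```

View pics/w11.png

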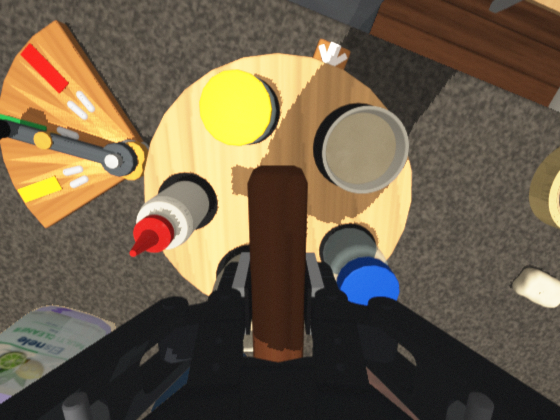

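>>> apply_moves --deltas '[{"offset": [0, 0, 0], "twist": -0.1}, {"offset": [0, 0, 0], "twist": -0.1}, {"offset": [0, 0, 0], "twist": -0.1}, {"offset": [0, 0, 0], "twist": -0.1}, {"offset": [0, 0, 0], "twist": -0.1}, {"offset": [0, 0, 0], "twist": -0.1}, {"offset": [0, 0, 0], "twist": -0.1}, {"offset": [0, 0, 0], "twist": -0.1}]'

```text
t: 11.3
position: [0.4825, 0.0047, 0.1649]
eef_rot: [-0.029, 1.56, -0.491]
ft_force: [-1.4, -0.4, 0.1]
finger_gap: 0.0234
```

```bash
python3 st.py
```

```text
t 11.3 p [0.4825 0.0047 0.1649] F [-1.4 -0.4  0.1] M [0.02 0.05 0.08] gap 0.0234 yaw 63.5
lever r 0.148 ang from red 3.715
```

>>> apply_moves --deltas '[{"offset": [0, 0, 0], "twist": -0.1}, {"offset": [0, 0, 0], "twist": -0.1}, {"offset": [0, 0, 0], "twist": -0.1}, {"offset": [0, 0, 0], "twist": -0.1}, {"offset": [0, 0, 0], "twist": -0.1}, {"offset": [0, 0, 0], "twist": -0.1}, {"offset": [0, 0, 0], "twist": -0.1}, {"offset": [0, 0, 0], "twist": -0.1}, {"offset": [0, 0, 0], "twist": -0.1}, {"offset": [0, 0, 0], "twist": -0.05}]'

```text
t: 12.3
position: [0.4821, 0.0044, 0.1649]
eef_rot: [-0.162, 1.561, -1.586]
ft_force: [-0.9, 1.2, -1.1]
finger_gap: 0.0236
```

```bash
python3 st.py; python3 look.py 12 scene top; python3 m3.py 12
```

```text
t 12.3 p [0.4821 0.0044 0.1649] F [-0.9  1.2 -1.1] M [ 0.05 -0.05 -0.03] gap 0.0236 yaw 8.4
lever r 0.1478 ang from red 3.718
{'t': 12.3, 'q': [-0.2566, -0.2641, -0.3735, 1.459, -0.0096, 1.167], 'position': [0.4821, 0.0044, 0.1649], 'eef_rot': [-0.1623, 1.5609, -1.586], 'ft_force': [-0.9254, 1.1521, -1.068], 'moment': [0.0513, -0.0454, -0.029], 'finger_gap': 0.0236}
axis [0.4813 0.0032] 459 1593
free r [0.4817 0.0042 0.124 ]
white [132, 160, 14, 27, 230] [139.1 172.8] [0.3445 0.0071] 0.1369 178.38
white [137, 219, 3, 4, 8] [137.6 220.2] [ 0.3435 -0.0428] 0.1453 -161.55
white [375, 249, 11, 14, 75] [379.8 255.6] [ 0.5992 -0.0448] 0.1273 -22.14
redish [130, 216, 42, 40, 1167] [151.4 234.7] [ 0.3581 -0.0565] at.14: [0.4066 0.0013]
yellow [217, 70, 53, 31, 336] [239.6  80.4] [0.4327 0.1043] at.14: [0.4493 0.0934]
handle [243, 165, 71, 198, 10691] [0.4803 0.0172] ((483.3869934082031, 14.189117431640625), (33.49522018432617, 95.28678894042969), 5.421792030334473)
```

View pics/w12.png

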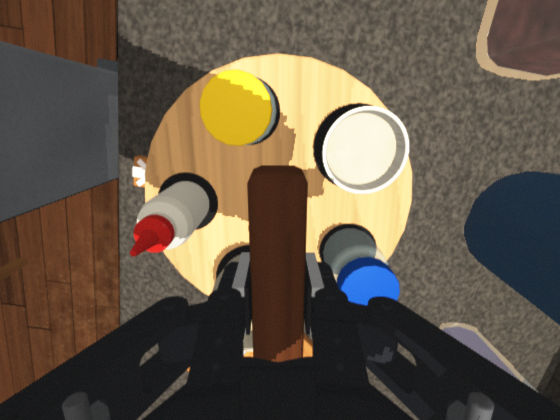

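```bash
cat > m5.py <<'E'
from h import *
import sys,pickle
from scipy.optimize import least_squares
tag=sys.argv[1]; s=pickle.load(open(f"pics/w{tag}.pkl","rb")); KE=cam("wrist",s)
im=np.load(f"pics/w{tag}.npy"); hsv=cv2.cvtColor(im,cv2.COLOR_RGB2HSV)
A=np.array([.4822,.0042]); ang=lambda d:(np.degrees(np.arctan2(d[1],d[0]))%360).round(2)
m=cv2.inRange(hsv,(0,190,100),(6,255,255)); k,l,st,ce=cv2.connectedComponentsWithStats(m)
for i in range(1,k):
    if st[i,4]<300: continue
    ys,xs=np.nonzero(l==i); P=ray("wrist",np.c_[xs,ys],.148,KE=KE)[:,:2]; 
    o=-KE[1][:3,:3].T@KE[1][:3,3]; r=np.hypot(*(P-o[:2]).T); t=P[r>r.max()-.004].mean(0)
    print("tip",t.round(4),"r",np.hypot(*(t-A)).round(4),"ang",ang(t-A))
# dark seat outline: outer boundary wood->dark near each predicted place
g=cv2.cvtColor(im,cv2.COLOR_RGB2GRAY)
th0=float(sys.argv[2])
c0=A+.084*np.array([np.cos(np.radians(th0)),np.sin(np.radians(th0))])
wood=cv2.inRange(hsv,(8,60,90),(26,190,255)); wood=cv2.morphologyEx(wood,cv2.MORPH_OPEN,np.ones((3,3)))
E=[]
for a in np.radians(np.arange(0,360,4)):
    # march inward from wood to dark
    R=np.arange(.040,.012,-.0003); Q=c0+R[:,None]*np.array([np.cos(a),np.sin(a)])
    uv=np.round(proj("wrist",np.c_[Q,np.full(len(R),.036)],KE=KE)).astype(int)
    if (uv<0).any() or (uv[:,0]>559).any() or (uv[:,1]>419).any(): continue
    w=wood[uv[:,1],uv[:,0]]>0; dk=hsv[uv[:,1],uv[:,0],2]<60
    j=np.nonzero(w[:-3]&dk[3:])[0]
    if len(j): E.append(Q[j[0]+2])
E=np.array(E)
if len(E)>6:
    r=least_squares(lambda p: np.hypot(*(E-p[:2]).T)-p[2],[*c0,.024],loss='soft_l1',f_scale=.0007)
    print("seat n",len(E),r.x.round(4),"r",np.hypot(*(r.x[:2]-A)).round(4),"ang",ang(r.x[:2]-A),"rms",np.sqrt(np.mean(r.fun**2)).round(5))
# arrow
for z in (.0145,):
    m=cv2.inRange(hsv,(0,0,185),(180,80,255)); k,l,st,ce=cv2.connectedComponentsWithStats(m)
    for i in range(1,k):
        a=ray("wrist",ce[i],z,KE=KE)[0][:2]; d=a-A
        if st[i,4]>60 and abs(np.hypot(*d)-.137)<.01 and abs(ang(d)-180)<12: print("arrow",st[i,4],a.round(4),np.hypot(*d).round(4),ang(d))
# handle top edges: red-brown rows between seen, at z .194
m=cv2.inRange(hsv,(0,80,30),(14,255,160)); k,l,st,ce=cv2.connectedComponentsWithStats(m); i=l[220,278]
rows=range(185,245,4); L=[];Rr=[]
for y in rows:
    x=np.nonzero(l[y]==i)[0]; L.append((x.min(),y)); Rr.append((x.max(),y))
for nm,e in (("L",L),("R",Rr)):
    q=ray("wrist",np.array(e),.188,KE=KE)[:,:2]; v=cv2.fitLine((q*1000).astype(np.float32),cv2.DIST_HUBER,0,.01,.01).ravel()[:2]; print("edge",nm,(np.degrees(np.arctan2(v[1],v[0]))%180).round(2))
E
for t in "12 190" "11 290" "9 309" "10 309"; do echo == $t; python3 m5.py $t; done
```

```text
== 12 190
tip [ 0.3997 -0.0075] r 0.0833 ang 188.06
seat n 41 [ 0.3988 -0.0082  0.0274] r 0.0843 ang 188.46 rms 0.0003
arrow 238 [0.3445 0.0073] 0.1377 178.71
edge L 99.29
edge R 97.67
== 11 290
tip [ 0.4244 -0.1419] r 0.1571 ang 248.44
tip [ 0.51   -0.0737] r 0.0827 ang 289.67
seat n 36 [ 0.511  -0.0742  0.0273] r 0.0835 ang 290.16 rms 0.00026
arrow 393 [0.3466 0.0067] 0.1356 178.96
edge L 19.95
edge R 19.02
== 9 309
tip [ 0.4324 -0.1768] r 0.1877 ang 254.61
tip [ 0.5358 -0.0592] r 0.0831 ang 310.22
seat n 42 [ 0.5373 -0.0586  0.0267] r 0.0836 ang 311.25 rms 0.00035
arrow 205 [0.3468 0.0066] 0.1355 178.97
edge L 39.26
edge R 39.58
== 10 309
tip [ 0.5364 -0.0586] r 0.083 ang 310.82
seat n 44 [ 0.5375 -0.0586  0.0271] r 0.0837 ang 311.34 rms 0.00025
arrow 310 [0.3465 0.0065] 0.1357 179.03
edge L 40.94
edge R 40.47
```

>>> apply_moves --deltas '[{"offset": [0, 0, 0], "twist": -0.05}, {"offset": [0, 0, 0], "twist": -0.05}, {"offset": [0, 0, 0], "twist": -0.04}, {"offset": [0, 0, 0], "twist": -0.02}, {"offset": [0, 0, 0], "twist": 0}, {"offset": [0, 0, 0], "twist": 0}]'

```text
t: 13.05
position: [0.4821, 0.0044, 0.1649]
eef_rot: [-0.181, 1.561, -1.75]
ft_force: [-1.7, 0.6, -1.0]
finger_gap: 0.0234
```

```bash
python3 st.py; python3 look.py 13 scene top; python3 m5.py 13 180; python3 m3.py 13 | head -2
```

```text
t 13.05 p [0.4821 0.0044 0.1649] F [-1.7  0.6 -1. ] M [ 0.1  -0.07 -0.13] gap 0.0234 yaw 0.1
lever r 0.1477 ang from red 3.718
{'t': 13.05, 'q': [-0.2566, -0.262, -0.3717, 1.4603, -0.0099, 1.3119], 'position': [0.4821, 0.0044, 0.1649], 'eef_rot': [-0.1811, 1.5609, -1.7496], 'ft_force': [-1.6852, 0.6451, -0.9988], 'moment': [0.1008, -0.0684, -0.1282], 'finger_gap': 0.0234}
tip [0.3986 0.0044] r 0.0836 ang 179.85
seat n 41 [0.3978 0.0039 0.0275] r 0.0844 ang 180.19 rms 0.00021
arrow 217 [0.3444 0.0068] 0.1378 178.94
edge L 90.2
edge R 89.65
axis [0.4811 0.0033] 439 1568
free r [0.4817 0.0042 0.124 ]
```

View pics/w13.png

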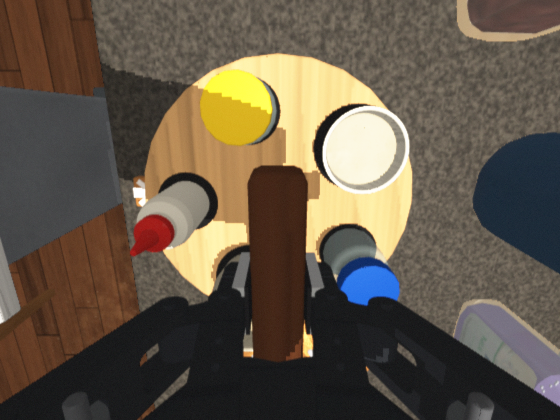

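>>> apply_moves --deltas '[{"offset": [0, 0, 0], "twist": -0.02}, {"offset": [0, 0, 0], "twist": 0}, {"offset": [0, 0, 0], "twist": 0}]'

```text
t: 13.5
position: [0.482, 0.0045, 0.1649]
eef_rot: [-0.188, 1.561, -1.778]
ft_force: [-1.6, 0.6, -0.0]
finger_gap: 0.0234
```

```bash
python3 st.py; python3 look.py 14 scene top; python3 m5.py 14 180; python3 -c "
import cv2;im=cv2.imread('pics/scene14.png');cv2.imwrite('pics/s14c.png',cv2.resize(im[180:300,240:400],None,fx=5,fy=5,interpolation=2))"
```

```text
t 13.5 p [0.482  0.0045 0.1649] F [-1.6  0.6 -0. ] M [ 0.04 -0.05 -0.05] gap 0.0234 yaw -1.1
lever r 0.1478 ang from red 3.718
{'t': 13.5, 'q': [-0.2565, -0.2617, -0.3715, 1.4605, -0.0099, 1.3337], 'position': [0.482, 0.0045, 0.1649], 'eef_rot': [-0.188, 1.5609, -1.7782], 'ft_force': [-1.5982, 0.608, -0.0475], 'moment': [0.0415, -0.0506, -0.0469], 'finger_gap': 0.0234}
tip [0.3985 0.0063] r 0.0837 ang 178.58
seat n 38 [0.3979 0.0057 0.0276] r 0.0843 ang 178.96 rms 0.00028
arrow 196 [0.3441 0.0074] 0.1381 178.66
edge L 89.1
edge R 88.15
```

View pics/s14c.png

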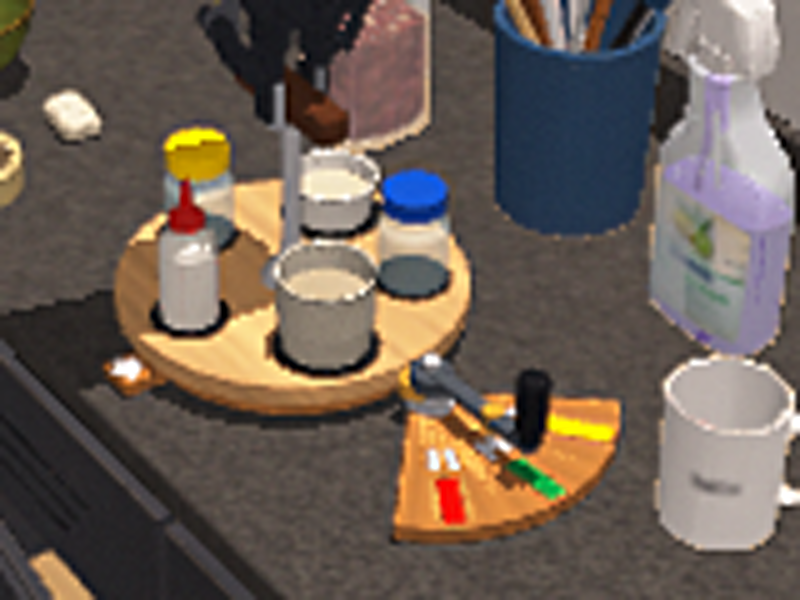

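>>> apply_moves --deltas '[{"offset": [0, 0, 0], "twist": 0}, {"offset": [0, 0, 0], "twist": 0}]'

```text
t: 13.85
position: [0.4821, 0.0044, 0.1649]
eef_rot: [-0.183, 1.561, -1.773]
ft_force: [-1.6, 0.4, -0.4]
finger_gap: 0.0236
```

```bash
python3 st.py; python3 -c "
from rig import ctrl
print(ctrl.finish_job())"
```

```text
t 13.85 p [0.4821 0.0044 0.1649] F [-1.6  0.4 -0.4] M [ 0.04 -0.03 -0.  ] gap 0.0236 yaw -1.1
lever r 0.1478 ang from red 3.718
the job is handed in; nothing more can be done
None
```

The brake lever is in the green notch, the red-nozzle bottle stands behind the white arrow, and I handed in at 13.9 s still gripping the handle. I moved the lever by its knob along its arc. Then I gripped the wooden bar and turned the turntable about 131° clockwise.

Last checks:
- **Bottle:** it sits at 178.6° to 179.0° about the axis, from its nozzle tip and its seat. The arrow measures 178.7° to 179.0°, so they agree within about 0.4°, inside the measuring error.
- **Lever:** before I let go, the arm read about 0.60 rad, and the lever resisted a small nudge back. The last scene picture shows it still at the green strip.
- **Forces:** readings taken while turning and holding stayed under 2 N; the highest I read was about 7.5 N, while moving the lever. No contact with the bottles, pots or other things showed in the pictures.

One disagreement: the turntable centre came out 1–3 mm different between views, which I averaged. No check failed.

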